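# Fit the spacer and hold the casting plates together

## Task

Two casting stands each have a gap between a fixed back plate and a sliding front plate: take the white spacer from its holder and slide it down, tab upwards, into the gap that is wide enough for it, until it stands on the stand's base about midway along the plates. Let go of it, then press that stand's front plate flush against the spacer, so that the spacer is squeezed between the two plates, and finish while still holding it firmly pressed with the gripper; the other stand's plate and the small cream bottle stay as they are.

Things in the scene. Friction and masses are not known exactly. Their poses are not given: they have to be found in the camera images.
- spacer: White plastic spacer, 12 mm thick (x): a bar 60 mm long (y) and 30 mm tall, with an upright tab, 30 mm long (y) and as thick as the bar, rising from its middle to 76 mm above the underside. About 60 g. Origin: centre of its underside; z up along the tab. It stands upright in its holder, underside 6 mm above the worktop.
- holder: Grey plastic holder block fixed to the worktop, 44 x 90 x 24 mm, with a slot 15.5 x 65 mm (x, y), 18 mm deep, in which the spacer stands. Origin: centre of the underside; y along the slot. (Mind, when carrying from here to the stands: a tall stack of boxes, over 0.4 m high, stands behind the stands, from about world x = 0.57 m on, y = 0.05 to 0.40 m.)
- stand_a: One of two casting stands, alike but for gap width; which is left or right changes. Fixed base plate 100 x 112 x 10 mm (x, y, z), on it a fixed upright steel back plate (x = 16 to 28 mm) and before it a sliding steel front plate, both 100 mm long (y), tops 44 mm above the worktop. Origin: centre of underside; +x from front to back plate, away from the robot within 0.3 rad.
- stand_b: One of two casting stands, alike but for gap width; which is left or right changes. Fixed base plate 100 x 112 x 10 mm (x, y, z), on it a fixed upright steel back plate (x = 16 to 28 mm) and before it a sliding steel front plate, both 100 mm long (y), tops 44 mm above the worktop. Origin: centre of underside; +x from front to back plate, away from the robot within 0.3 rad.
- stand_a_gap (a point): Point on the front face of this stand's back plate (far wall of the gap), midway along it, on the gap's floor (the base plate's top, 10 mm above the worktop); axes as the stand's. The gap lies on the -x side and is open at the top. Two 6 mm guide rods, centred 20 mm above the worktop, cross it at y = -44 and +44 mm.
- stand_b_gap (a point): Point on the front face of this stand's back plate (far wall of the gap), midway along it, on the gap's floor (the base plate's top, 10 mm above the worktop); axes as the stand's. The gap lies on the -x side and is open at the top. Two 6 mm guide rods, centred 20 mm above the worktop, cross it at y = -44 and +44 mm.
- plate_a (a joint): How far (m) this stand's sliding front plate has been pushed towards its back plate from its open stop. About 1 N of friction; it stays where left. At the open stop (0) the gap is 20 mm wide; it narrows by what this value grows.
- plate_b (a joint): How far (m) this stand's sliding front plate has been pushed towards its back plate from its open stop. About 1 N of friction; it stays where left. At the open stop (0) the gap is 8 mm wide; it narrows by what this value grows.
- plate_a_face (a point): Middle of this stand's sliding front plate, on its outer face (looking away from the gap), 34 mm above the worktop. The plate is 10 mm thick.
- plate_b_face (a point): Middle of this stand's sliding front plate, on its outer face (looking away from the gap), 34 mm above the worktop. The plate is 10 mm thick.
- cream_bottle: Bystander: small cream bottle with a ribbed pale cap, 52 mm across, 78 mm tall, loose, behind the stands at the left. Origin: centre of its underside.
Not all that is in view belongs to the job. There is more than one size of the spacer; the job needs the smallest.

How it is judged:
By the outcome, as a careful person would: the job done as asked, in the order asked, and still so for the second after the job is handed in, while the arm keeps its last pose, push and grip.
It also fails if it takes over 51 s, if anything falls off the work surface, if the arm or the gripper's body presses on something with over 40 N, if the wrist force passes 120 N, or if a joint passes its speed limit or range.

## Robot

A 6-joint arm with a two-finger parallel gripper is mounted at the origin on a cart in front of the work surface, level with it; the furniture and walls round the work are solid. World frame = base frame: x ahead of the robot, y to its left, z up, the work surface at z = 0. Lengths are in m, angles in rad, forces in N, time in s.
With the tool pointing down it reaches from about 0.3 to 0.775 m from the base axis. Payload 14.6 kg.
Tool frame: the origin (TCP) lies between the finger pads; the fingertips stand 19 mm ahead of it and the grasp point (between the pads) is the TCP (ctrl.finger_overhang is the distance from the TCP to the fingertips, in m); z points along the fingers, y is the direction in which the jaws open and shut (so a half turn about z gives the same grasp; the last joint's range is limited). The gripper opens to 94 mm and grips with 3 to 60 N. Pads are 16 mm wide; open, the fingers measure 119 mm over their backs; the gripper's body (75 mm by 177 mm) begins 78 mm behind the grasp point.
Start: joints at [-1.222, 0.3, 1.521, -0, 1.321, -0.067], TCP at [0.222, -0.503, 0.224] pointing down, gripper open.
Joint ranges: [-3.03, 3.03], [-0.79, 2.21], [0.23, 2.52], [-1.04, 4.18], [0, 3.07], [-2.55, 2.55]. Speed limits (rad/s): [2.22, 2.22, 2.57, 3.14, 3.14, 3.14].

## Interface

Orientations are given as [roll, pitch, yaw] about the fixed x, y, z axes, in that order (R = Rz(yaw) Ry(pitch) Rx(roll)).
In Python, from station import ctrl gives the robot as it stands.
- The arm moves only by the tool send_rows, never from a script. Its argument "series" is a list of rows, each a list of 7 numbers: the turn, a rotation vector about the tool's x, y, z in degrees, then the shift along the tool's x, y, z in m, then the gripper's target within -1 to 1 (fully open at 1, half-way at 0, shut at -1). A call has 1 to 8 rows; each row is the pose to reach, as a shift and turn from the pose commanded when the call began, along the tool's axes at that moment; what a row does not reach only later rows make up. A row lasts 1/10 s, in which the tool goes at most 50 mm and 8.59 degrees, less where a joint would pass 70% of its speed; a pose out of reach is approached as far as the arm can. A call with a gripper value outside its range is refused whole. The fingers move at their own pace and stop on an object; "force" is the grip in N (left out, the last holds). Time passes only in rows, so rows that repeat a pose let the fingers close. It gives the time, the measured TCP pose, the force and the opening at its end, in the units of the state.
- ctrl.get_obs(): the state, without advancing time (a new reading comes with each control period).
- ctrl.camera(name): name is "scene" or "top" or "wrist"; returns a dict with "pixels" (480x640x3 uint8, red, green, blue), "z_map" (480x640 float32, m along the optical axis (not along the pixel's ray), 0 where there is no reading), "fov_y" (degrees; the focal length in pixels is half the picture's height over the tangent of half this angle, whatever the lens; pixels are square), "cx", "cy" (the principal point, pixels), "R" (3x3) and "t" (3): a world point X has camera coordinates R X + t. Camera axes: x right, y down, z forward; pixel columns grow to the right and rows downward; lengths in m; the calibration is good to about 2 mm. A picture is of the moment at which its call begins.
- ctrl.hand_in(): hands the job in, once; it reports no verdict.
The state is a dict: "time_s": time; "qpos": joint angles; "joint_vel": joint speeds; "tau": joint torques, N m; "ee_pos": TCP position; "eef_rot": TCP orientation; "force": force on the tool from outside, world axes, zero at the start; "moment": the same for the moment, N m; "grip_width": finger opening in m.
Only numpy, scipy, OpenCV 4.12 (cv2) and the standard library are available. Lean on these libraries where they do the work, as an engineer would, in place of code of your own. Each camera call takes 0.05 s, during which the arm holds its last target.

## Working session

There is one attempt and no reset: what is moved stays moved. The work goes in short steps, Python scripts to look and compute and a tool call to move; the robot and the scene stay as the last step left them, time stands still between calls to the robot, and variables do not carry over. Pictures are saved under pics/ and viewed, and the job is handed in when it is done.

Besides the shell and the picture viewer there is one more tool, called after "Emit:" by a JSON object that holds its "api" and its "payload", one argument or row to a line. send_rows: Moves the arm, as the interface text tells. Its arguments: {"type":"object","properties":{"series":{"type":"array"},"force":{"type":"number"}},"required":["series"]}

```bash
mkdir -p pics; ls
cat > h.py <<'E'
import numpy as np, cv2
from station import ctrl
def cam(n):
    c=ctrl.camera(n); c['f']=240/np.tan(np.radians(c['fov_y'])/2); c['R']=np.array(c['R']);c['t']=np.array(c['t']);return c
def cloud(c):
    v,u=np.mgrid[0:480,0:640]; z=c['z_map']
    P=np.stack([(u-c['cx'])/c['f']*z,(v-c['cy'])/c['f']*z,z],-1)
    return (P-c['t'])@c['R']
def onplane(c,u,v,h):
    d=np.array([(u-c['cx'])/c['f'],(v-c['cy'])/c['f'],1])@c['R']; o=-c['R'].T@c['t']
    return o+d*(h-o[2])/d[2]
def proj(c,X):
    p=c['R']@np.array(X)+c['t']; return c['f']*p[0]/p[2]+c['cx'],c['f']*p[1]/p[2]+c['cy']
def save(n,im): cv2.imwrite('pics/'+n+'.png',cv2.cvtColor(im,cv2.COLOR_RGB2BGR))
E
python3 - <<'E'
from h import *
import pickle
for n in ['scene','top','wrist']:
    c=cam(n); save(n+'0',c['pixels']); print(n,c['fov_y'],c['cx'],c['cy'],-c['R'].T@c['t'])
    pickle.dump(c,open(n+'0.pkl','wb'))
print(ctrl.get_obs())
E
```

```text
pics
scene 53.768292118522105 325.35480585524914 234.0945221002182 [-0.46671984 -1.08258207  0.90084261]
top 46.261588840867965 319.3022535228217 241.06826242549113 [ 0.29791238 -0.12472229  1.73718118]
wrist 59.29658485547947 327.6719962926266 243.9371909437376 [ 0.28436997 -0.47544227  0.38400082]
{'time_s': 0.15, 'qpos': array([-1.22159561e+00,  3.00331041e-01,  1.52139464e+00, -3.69640217e-06,
        1.32070117e+00, -6.66229469e-02]), 'joint_vel': array([-0.00079571, -0.00449262, -0.00012089,  0.00163641,  0.00087158,
       -0.00107248]), 'tau': array([ 8.16724078e-04, -5.31960118e+01, -3.52822888e+01,  7.07688346e-02,
        2.35476403e-02, -3.81718132e-05]), 'ee_pos': array([ 0.2220966 , -0.50298047,  0.22404203]), 'eef_rot': array([-3.14076006e+00, -5.19632726e-05,  4.15824556e-01]), 'force': array([-0.40780444, -0.32438595,  0.63392141]), 'moment': array([-0.03226332,  0.0184715 ,  0.00697533]), 'grip_width': 0.09385918328199824}
```

View pics/scene0.png

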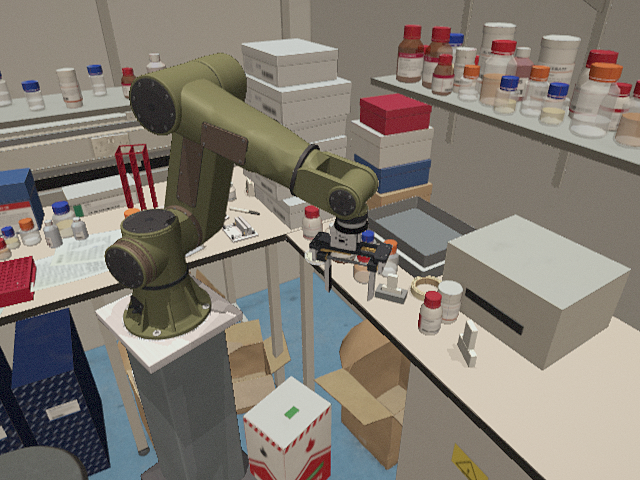

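View pics/top0.png

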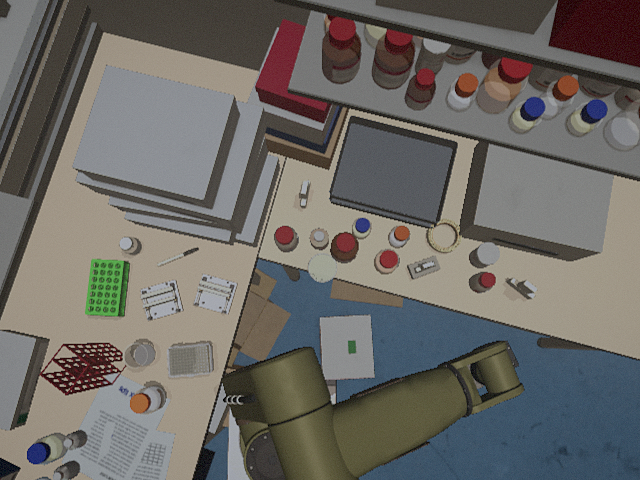

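View pics/wrist0.png

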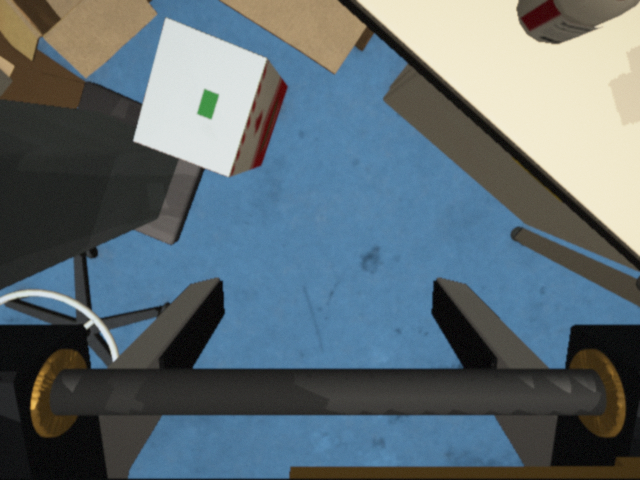

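Run:
```python
from h import *
import pickle
c=pickle.load(open('top0.pkl','rb')); P=cloud(c)
for u,v in [(160,300),(215,293),(303,193),(424,267),(420,272),(520,288),(514,282),(528,292),(128,244),(319,238),(260,430)]:
    print(u,v,P[v,u].round(3))
def crop(n,x,y,w,h,k):
    save(n,cv2.resize(c['pixels'][y:y+h,x:x+w],None,fx=k,fy=k,interpolation=cv2.INTER_CUBIC))
crop('t_st',110,225,140,105,5.5); 
a=[cv2.resize(c['pixels'][y:y+70,x:x+70],(260,260),interpolation=cv2.INTER_CUBIC) for x,y in [(268,160),(390,235),(485,255)]]
save('t_sp',np.hstack(a))
s=pickle.load(open('scene0.pkl','rb'))
save('s_sp',cv2.resize(s['pixels'][170:370,220:490],None,fx=2.9,fy=2.9,interpolation=cv2.INTER_CUBIC))
```

```text
160 300 [0.402 0.369 0.046]
215 293 [0.423 0.205 0.042]
303 193 [ 0.717 -0.061  0.105]
424 267 [ 0.497 -0.419  0.085]
420 272 [ 0.489 -0.418  0.021]
520 288 [ 0.438 -0.712  0.048]
514 282 [ 0.456 -0.695  0.048]
528 292 [ 0.425 -0.731  0.058]
128 244 [0.567 0.464 0.078]
319 238 [ 0.583 -0.109  0.09 ]
260 430 [0.066 0.034 0.289]
```

View pics/t_st.png

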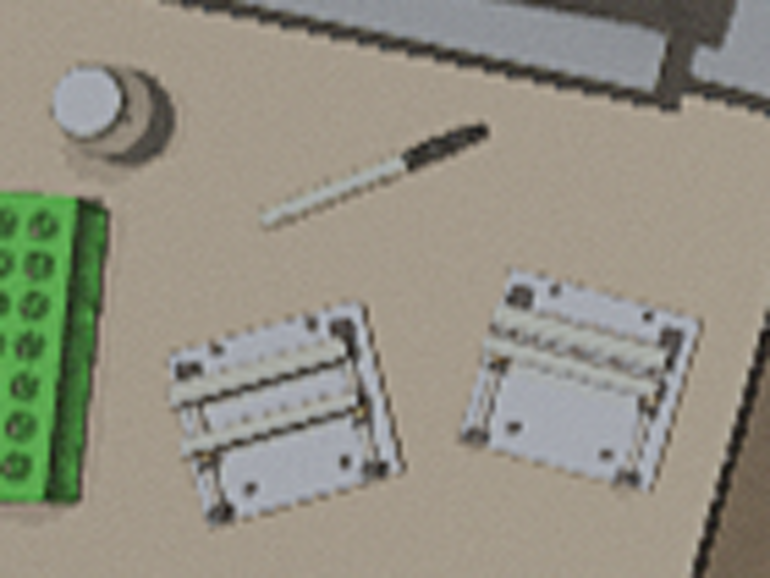

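View pics/t_sp.png

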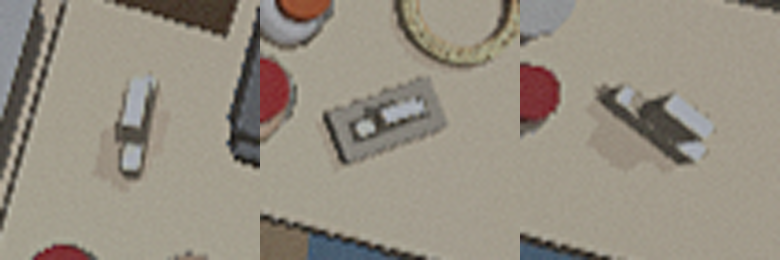

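View pics/s_sp.png

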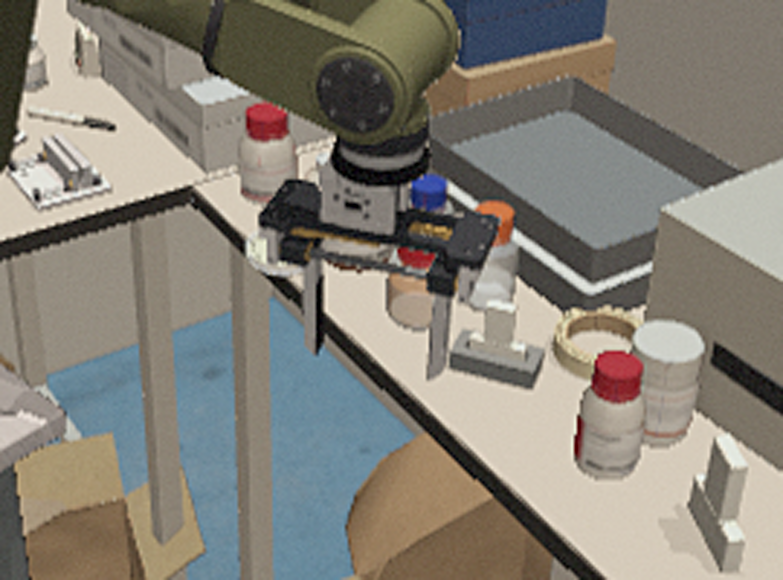

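Candidates for the spacer are the top-picture pieces at (303,193), (424,267) and (520,288). The one at (424,267) stands in the grey holder with its top at about 0.083 m, which matches 6+76 mm, while the first is visibly taller (0.105 m). The left stand (160,300) has the wide gap and the right one (215,293) the narrow gap. Next I measure coarse poses.

Run:
```python
from h import *
import pickle
c=pickle.load(open('top0.pkl','rb')); P=cloud(c)
def rect(x,y,w,h,lo,hi,cond=None):
    Q=P[y:y+h,x:x+w].reshape(-1,3); m=(Q[:,2]>lo)&(Q[:,2]<hi); Q=Q[m]
    (cx,cy),(a,b),an=cv2.minAreaRect(Q[:,:2].astype(np.float32)); 
    q=Q[:,:2]-Q[:,:2].mean(0); w_,V=np.linalg.eigh(q.T@q)
    print(len(Q),'c',round(cx,4),round(cy,4),'size',round(a,4),round(b,4),an,'maxz',Q[:,2].max().round(3),'major dir deg',np.degrees(np.arctan2(V[1,1],V[0,1])).round(1))
rect(405,252,40,32,.017,.030)   # holder
rect(405,252,40,32,.070,.1)
rect(405,252,40,32,.032,.05)
for r in [(285,170,40,45),(495,265,50,45)]:
    rect(*r,.015,.2); rect(*r,.06,.2)
    x,y,w,h=r; print(np.round(np.sort(P[y:y+h,x:x+w,2].ravel())[-12:],3))
for r in [(138,278,48,45),(190,270,50,48)]:
    rect(*r,.006,.03); rect(*r,.036,.06)
rect(110,230,35,30,.03,.1)
w=pickle.load(open('wrist0.pkl','rb')); o=ctrl.get_obs()
from scipy.spatial.transform import Rotation as Ro
T=Ro.from_euler('xyz',o['eef_rot']).as_matrix()
print('cam in tool', T.T@(-w['R'].T@w['t']-o['ee_pos']), (w['R']@T).round(3))
```

```text
303 c 0.5093 -0.4452 size 0.046 0.1222 21.73212242126465 maxz 0.03 major dir deg 111.1
44 c 0.5032 -0.4299 size 0.012 0.0311 21.54536247253418 maxz 0.089 major dir deg 112.2
27 c 0.4997 -0.4222 size 0.0259 0.0744 9.889803886413574 maxz 0.048 major dir deg 105.0
186 c 0.7345 -0.0648 size 0.0177 0.0857 80.21276092529297 maxz 0.117 major dir deg 168.0
108 c 0.7346 -0.0647 size 0.0175 0.0432 80.33670043945312 maxz 0.117 major dir deg 169.1
[0.114 0.114 0.114 0.115 0.117 1.737 1.737 1.737 1.737 1.737 1.737 1.737]
328 c 0.448 -0.6897 size 0.1508 0.0466 73.72351837158203 maxz 0.126 major dir deg 58.3
160 c 0.448 -0.678 size 0.1289 0.0317 77.56547546386719 maxz 0.126 major dir deg 73.3
[0.121 0.121 0.125 0.126 1.737 1.737 1.737 1.737 1.737 1.737 1.737 1.737]
855 c 0.4045 0.3764 size 0.1494 0.1348 89.97479248046875 maxz 0.03 major dir deg 112.6
256 c 0.4117 0.3773 size 0.0413 0.0996 15.749761581420898 maxz 0.058 major dir deg 105.1
883 c 0.4246 0.2119 size 0.1446 0.153 0.09072624891996384 maxz 0.03 major dir deg 86.1
238 c 0.4362 0.2068 size 0.1005 0.0277 74.26988983154297 maxz 0.055 major dir deg 74.6
271 c 0.5673 0.468 size 0.0452 0.0514 63.535587310791016 maxz 0.088 major dir deg 160.1
cam in tool [ 0.06809887 -0.00016969 -0.15995517] [[-0.     1.     0.   ]
 [-0.972 -0.    -0.236]
 [-0.236 -0.     0.972]]
```

```bash
cat >> h.py <<'E'
from scipy.spatial.transform import Rotation as Ro
def delta(pos,yaw_deg,o=None):
    o=o or ctrl.get_obs(); T=Ro.from_euler('xyz',o['eef_rot'])
    G=Ro.from_euler('xyz',[np.pi,0,np.radians(yaw_deg)])
    print('turn',np.degrees((T.inv()*G).as_rotvec()).round(2),'shift',(T.inv().apply(np.array(pos)-o['ee_pos'])).round(4),'pos',o['ee_pos'].round(4),'yaw',np.degrees(o['eef_rot'][2]).round(2),'F',o['force'].round(1),'t',o['time_s'],'grip',round(o['grip_width'],4))
E
python3 -c "
from h import *
delta([.503,-.43,.224],111.6)"
```

```text
turn [-4.000e-02 -4.000e-02 -8.778e+01] shift [0.2864 0.0467 0.    ] pos [ 0.2221 -0.503   0.224 ] yaw 23.82 F [-0.4 -0.3  0.6] t 0.15 grip 0.0939
```

Emit:
{"api": "send_rows", "payload": {
  "series": [
    [0,0,-68,0.286,0.047,0,1],
    [0,0,-68,0.286,0.047,0,1],
    [0,0,-68,0.286,0.047,0,1],
    [0,0,-68,0.286,0.047,0,1],
    [0,0,-68,0.286,0.047,0,1],
    [0,0,-68,0.286,0.047,0,1],
    [0,0,-68,0.286,0.047,0,1],
    [0,0,-68,0.286,0.047,0,1]
  ]
}}

```text
time_s: 0.95
ee_pos: [0.5038, -0.4297, 0.2234]
eef_rot: [-3.141, -0.001, 1.611]
force: [-1.2, -0.1, -0.1]
grip_width: 0.0938
```

```bash
python3 -c "
from h import *
delta([.503,-.43,.224],111.6)"
```

```text
turn [ -0.05  -0.07 -19.31] shift [-0.0003 -0.0008 -0.0006] pos [ 0.5038 -0.4297  0.2234] yaw 92.29 F [-1.2 -0.1 -0.1] t 0.95 grip 0.0938
```

Emit:
{"api": "send_rows", "payload": {
  "series": [
    [0,0,-19.6,0,0,0,1],
    [0,0,-19.6,0,0,0,1],
    [0,0,-19.6,0,0,0,1],
    [0,0,-19.6,0,0,0,1]
  ]
}}

```text
time_s: 1.35
ee_pos: [0.5027, -0.4305, 0.2241]
eef_rot: [-3.141, -0.001, 1.945]
force: [0.3, 0.2, 0.6]
grip_width: 0.0939
```

Run:
```python
from h import *
import pickle
c=cam('wrist'); pickle.dump(c,open('w1.pkl','wb')); save('w1',c['pixels']); delta([.503,-.43,.224],111.6)
P=cloud(c)
o=ctrl.get_obs()
print('tcp px',proj(c,[.503,-.43,.08]))
Q=P.reshape(-1,3); near=np.hypot(Q[:,0]-.503,Q[:,1]+.43)<.06
for lo,hi in [(.02,.028),(.032,.04),(.076,.09)]:
    q=Q[near&(Q[:,2]>lo)&(Q[:,2]<hi)]
    print(len(q),cv2.minAreaRect(q[:,:2].astype(np.float32)),q.mean(0) if len(q) else 0)
```

```text
turn [-0.01 -0.03 -0.25] shift [0.0004 0.0005 0.0002] pos [ 0.5027 -0.4305  0.2242] yaw 111.35 F [-0.  -0.5  0.8] t 1.4 grip 0.0941
tcp px (np.float64(328.5593103126484), np.float64(236.06760074679926))
3845 ((0.5050076246261597, -0.43220260739326477), (0.043961621820926666, 0.09032502770423889), 20.197084426879883) [ 0.50439342 -0.43051479  0.02370521]
313 ((0.5051047205924988, -0.43186935782432556), (0.011794472113251686, 0.059547942131757736), 21.319534301757812) [ 0.49913107 -0.41644058  0.03528658]
636 ((0.5050140023231506, -0.4322039783000946), (0.011886845342814922, 0.030305663123726845), 21.308277130126953) [ 0.50458534 -0.43130931  0.08128146]
```

View pics/w1.png

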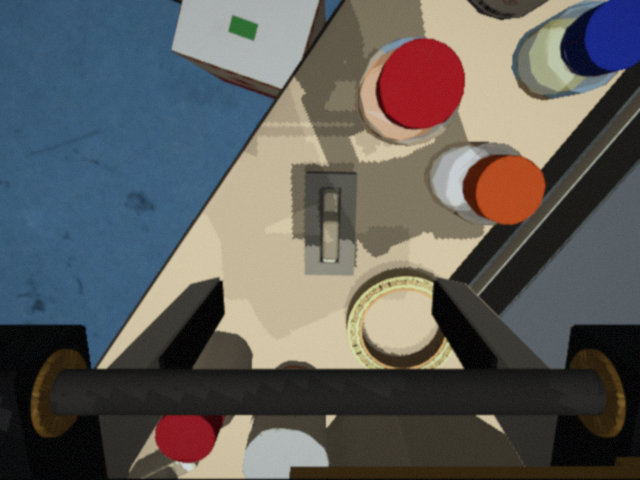

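Run:
```python
from h import *
import pickle
T=Ro.from_euler('xyz',[np.pi,0,np.radians(111.3)])
for f in ['w1','top0']:
    Q=cloud(pickle.load(open(f+'.pkl','rb'))).reshape(-1,3)
    q=T.inv().apply(Q-np.array([.505,-.432,.063])); h=Q[:,2]
    m=(abs(q[:,0])<.05)&(abs(q[:,1])<.10)&(h<.2); print('body max z',h[m].max())
    m=(abs(q[:,0])<.014)&(abs(q[:,1])<.045)&(abs(q[:,1])>.01)&(h<.16); print('finger max z',h[m].max())
delta([.505,-.432,.064],111.3)
```

```text
body max z 0.12135379209708373
finger max z 0.026058190648887983
body max z 0.12719402681400624
finger max z 0.032356469996361416
turn [-0.01 -0.03  0.05] shift [-0.0023  0.0016  0.1602] pos [ 0.5027 -0.4305  0.2242] yaw 111.35 F [-0.  -0.5  0.8] t 1.4 grip 0.0941
```

Emit:
{"api": "send_rows", "payload": {
  "series": [
    [0,0,0,-0.002,0.0015,0.03,0],
    [0,0,0,-0.002,0.0015,0.07,-0.15],
    [0,0,0,-0.002,0.0015,0.11,-0.15],
    [0,0,0,-0.002,0.0015,0.14,-0.15],
    [0,0,0,-0.002,0.0015,0.155,-0.15],
    [0,0,0,-0.002,0.0015,0.16,-0.15],
    [0,0,0,-0.002,0.0015,0.16,-0.15]
  ]
}}

```text
time_s: 2.1
ee_pos: [0.5051, -0.4322, 0.065]
eef_rot: [3.141, 0.001, 1.944]
force: [0.1, 0.1, 0.2]
grip_width: 0.042
```

```bash
python3 -c "
from h import *
delta([.505,-.432,.064],111.3)
c=cam('wrist');save('w2',c['pixels'])"
```

```text
turn [0.01 0.03 0.09] shift [ 0.0002 -0.0001  0.001 ] pos [ 0.5051 -0.4322  0.065 ] yaw 111.39 F [0.1 0.1 0.2] t 2.1 grip 0.042
```

View pics/w2.png

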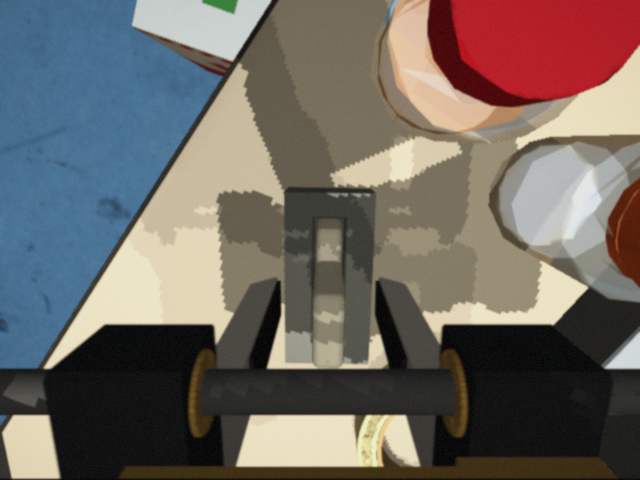

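The fingers straddle the spacer tab, which is at about (328,290). Closing.

Emit:
{"api": "send_rows", "payload": {
  "series": [
    [0,0,0,0,0,0,-0.5],
    [0,0,0,0,0,0,-1],
    [0,0,0,0,0,0,-1],
    [0,0,0,0,0,0,-1],
    [0,0,0,0,0,0,-1],
    [0,0,0,0,0,0,-1]
  ],
  "force": 30
}}

```text
time_s: 2.75
ee_pos: [0.505, -0.432, 0.0648]
eef_rot: [3.141, 0.0, 1.945]
force: [-0.4, 1.0, 4.0]
grip_width: 0.0119
```

Emit:
{"api": "send_rows", "payload": {
  "series": [
    [0,0,0,0,0,-0.01,-1],
    [0,0,0,0,0,-0.025,-1],
    [0,0,0,0,0,-0.05,-1],
    [0,0,0,0,0,-0.09,-1],
    [0,0,0,0,0,-0.13,-1],
    [0,0,0,0,0,-0.16,-1],
    [0,0,0,0,0,-0.175,-1],
    [0,0,0,0,0,-0.175,-1]
  ]
}}

```text
time_s: 3.55
ee_pos: [0.5053, -0.4323, 0.2433]
eef_rot: [3.139, 0.005, 1.945]
force: [-0.4, -0.3, -0.4]
grip_width: 0.0115
```

```bash
python3 -c "
from h import *
delta([.40,.34,.24],105.3)
c=cam('wrist');save('w3',c['pixels'])"
```

```text
turn [0.14 0.27 6.12] shift [0.7575 0.184  0.    ] pos [ 0.5053 -0.4323  0.2433] yaw 111.42 F [-0.4 -0.3 -0.4] t 3.55 grip 0.0115
```

View pics/w3.png

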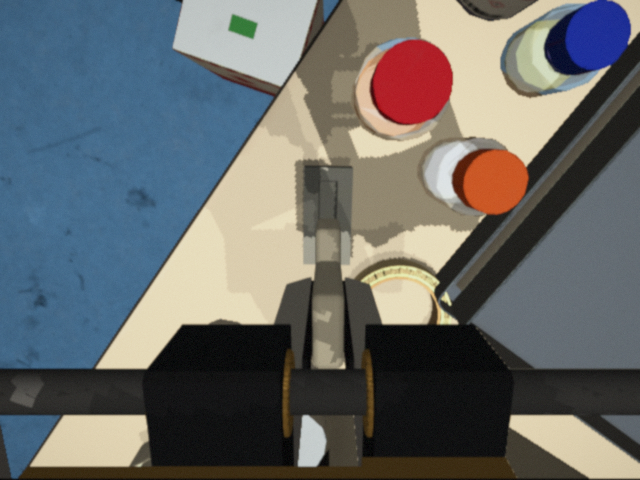

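Emit:
{"api": "send_rows", "payload": {
  "series": [
    [0,0,0,0.02,0.002,0,-1],
    [0,0,0,0.06,0.007,0,-1],
    [0,0,0,0.11,0.013,0,-1],
    [0,0,0,0.16,0.019,0,-1],
    [0,0,0,0.21,0.025,0,-1],
    [0,0,0,0.26,0.03,0,-1],
    [0,0,0,0.31,0.036,0,-1],
    [0,0,0,0.36,0.042,0,-1]
  ]
}}

```text
time_s: 4.4
ee_pos: [0.4116, -0.0816, 0.2385]
eef_rot: [-3.14, -0.001, 1.944]
force: [0.8, -0.2, -0.4]
grip_width: 0.012
```

```bash
python3 -c "
from h import *
delta([.43,.31,.24],105.3)"
```

```text
turn [-0.07 -0.05  6.1 ] shift [ 0.3579  0.16   -0.0014] pos [ 0.4116 -0.0816  0.2385] yaw 111.4 F [ 0.8 -0.2 -0.4] t 4.4 grip 0.012
```

Emit:
{"api": "send_rows", "payload": {
  "series": [
    [0,0,0.5,0.04,0.018,0,-1],
    [0,0,1.5,0.085,0.038,0,-1],
    [0,0,3,0.13,0.058,0,-1],
    [0,0,4,0.18,0.08,0,-1],
    [0,0,5,0.23,0.103,0,-1],
    [0,0,6,0.28,0.125,0,-1],
    [0,0,6.1,0.325,0.145,0,-1],
    [0,0,6.1,0.358,0.16,0,-1]
  ]
}}

```text
time_s: 5.2
ee_pos: [0.4304, 0.3102, 0.2384]
eef_rot: [-3.14, 0.001, 1.838]
force: [1.4, -1.4, -0.3]
grip_width: 0.0118
```

Emit:
{"api": "send_rows", "payload": {
  "series": [
    [0,0,0,0,0,0,-1],
    [0,0,0,0,0,0,-1],
    [0,0,0,0,0,0,-1]
  ]
}}

```text
time_s: 5.5
ee_pos: [0.431, 0.3073, 0.2389]
eef_rot: [-3.14, 0.0, 1.838]
force: [0.0, -0.6, -0.2]
grip_width: 0.0122
```

Run:
```python
from h import *
import pickle
c=cam('wrist');save('w4',c['pixels']); pickle.dump(c,open('w4.pkl','wb'))
o=ctrl.get_obs(); delta([.43,.31,.24],105.3)
P=cloud(c); Q=P.reshape(-1,3)
T=Ro.from_euler('xyz',o['eef_rot'])
near=(np.hypot(Q[:,0]-.412,Q[:,1]-.377)<.075)
for lo,hi in [(.007,.013),(.040,.048)]:
    q=Q[near&(Q[:,2]>lo)&(Q[:,2]<hi)]; print(len(q),cv2.minAreaRect(q[:,:2].astype(np.float32)),q[:,2].mean())
im=np.zeros((480,640),np.uint8); im[((P[...,2]>.04)&(P[...,2]<.048))]=255
n,l,s,ce=cv2.connectedComponentsWithStats(im)
for i in range(1,n):
    if s[i,4]>200:
        q=P[l==i]; print(s[i],cv2.minAreaRect(q[:,:2].astype(np.float32)),q[:,2].mean())
```

```text
turn [-0.03  0.02 -0.05] shift [ 0.0031 -0.0004 -0.0008] pos [0.4313 0.3071 0.2392] yaw 105.25 F [ 0.2 -0.7 -0.2] t 5.55 grip 0.0119
9194 ((0.4043525457382202, 0.3754642605781555), (0.100064218044281, 0.11204569786787033), 16.119630813598633) 0.009706985718639882
3355 ((0.4116690456867218, 0.3776967525482178), (0.039502061903476715, 0.10012799501419067), 16.000106811523438) 0.04386573268165079
[  0   1  10  58 331] ((0.14779457449913025, 0.3873586654663086), (0.007492640987038612, 0.04134393110871315), 4.441660404205322) 0.04348223189497343
[ 80   0  24  54 274] ((0.21385878324508667, 0.40663766860961914), (0.008177059702575207, 0.03957769647240639), 26.7918758392334) 0.044058189907178226
[121   0  53  68 336] ((0.2620384097099304, 0.4100330173969269), (0.06077158451080322, 0.019436568021774292), 65.4297103881836) 0.04403314510084291
[386   0 116  41 440] ((0.4743744432926178, 0.4838157892227173), (0.0019120306242257357, 0.09258309006690979), 87.58952331542969) 0.043857664130625855
[518  37  45  69 442] ((0.5589819550514221, 0.4648032784461975), (0.02619749680161476, 0.05183703079819679), 33.481266021728516) 0.04459813325491895
[ 303   71   15  126 1539] ((0.39753207564353943, 0.37352514266967773), (0.010040612891316414, 0.09895047545433044), 16.116483688354492) 0.04411423580761534
[ 338   70   15  127 1816] ((0.42516863346099854, 0.38156771659851074), (0.011414855718612671, 0.10012799501419067), 16.000102996826172) 0.043655134492851536
[614 120  26  47 349] ((0.6493842601776123, 0.4366251230239868), (0.0157865472137928, 0.0371159166097641), 10.839656829833984) 0.04407314364126817
[ 491  173  136  176 1133] ((0.6318730711936951, 0.32477566599845886), (0.1850343495607376, 0.003047984791919589), 74.53748321533203) 0.044026740151160336
```

View pics/w4.png

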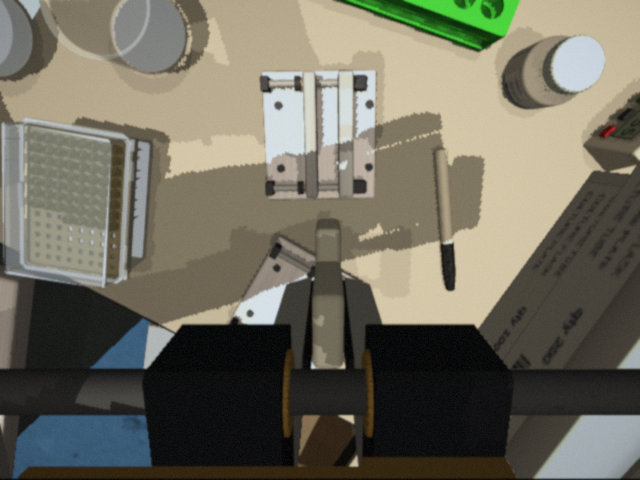

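```bash
python3 -c "
from h import *
delta([.411,.3774,.13],106.1)"
```

```text
turn [-0.03  0.01 -0.85] shift [ 0.0732 -0.001   0.1092] pos [0.4313 0.3071 0.2392] yaw 105.25 F [ 0.2 -0.7 -0.2] t 5.55 grip 0.0119
```

Emit:
{"api": "send_rows", "payload": {
  "series": [
    [0,0,-0.8,0.02,0,0.01,-1],
    [0,0,-0.8,0.045,0,0.03,-1],
    [0,0,-0.8,0.065,-0.001,0.06,-1],
    [0,0,-0.8,0.073,-0.001,0.09,-1],
    [0,0,-0.8,0.073,-0.001,0.105,-1],
    [0,0,-0.8,0.073,-0.001,0.109,-1],
    [0,0,-0.8,0.073,-0.001,0.109,-1],
    [0,0,-0.8,0.073,-0.001,0.109,-1]
  ]
}}

```text
time_s: 6.35
ee_pos: [0.4116, 0.3782, 0.1317]
eef_rot: [3.14, -0.001, 1.851]
force: [-0.1, 0.4, -0.8]
grip_width: 0.0117
```

Run:
```python
from h import *
import pickle
c=cam('wrist');save('w5',c['pixels']); pickle.dump(c,open('w5.pkl','wb'))
delta([.411,.3774,.13],106.1)
save('w5c',cv2.resize(c['pixels'][150:430,180:480],None,fx=2.1,fy=2.1,interpolation=cv2.INTER_CUBIC))
o=ctrl.get_obs(); T=Ro.from_euler('xyz',o['eef_rot'])
P=cloud(c); q=T.inv().apply((P-o['ee_pos']).reshape(-1,3)).reshape(P.shape)
for r in [215,225,235,245,255,265,275,285,300]:
    print(r,[(u,round(q[r,u,1]*1e3,1),round(P[r,u,2]*1e3)) for u in range(276,384,4)])
```

```text
turn [ 0.11 -0.04 -0.02] shift [-0.0007 -0.0008  0.0018] pos [0.4116 0.3783 0.1318] yaw 106.08 F [ 0.9  0.6 -0.5] t 6.4 grip 0.0121
215 [(276, np.float64(-34.9), 12), (280, np.float64(-32.4), 10), (284, np.float64(-29.6), 11), (288, np.float64(-27.0), 10), (292, np.float64(-24.4), 9), (296, np.float64(-19.0), 45), (300, np.float64(-16.6), 44), (304, np.float64(-14.3), 44), (308, np.float64(-11.8), 45), (312, np.float64(-10.0), 30), (316, np.float64(-8.0), 10), (320, np.float64(-5.4), 10), (324, np.float64(-2.7), 9), (328, np.float64(0.1), 9), (332, np.float64(2.8), 10), (336, np.float64(5.5), 10), (340, np.float64(8.1), 13), (344, np.float64(9.6), 43), (348, np.float64(11.9), 45), (352, np.float64(14.3), 44), (356, np.float64(16.7), 44), (360, np.float64(19.0), 44), (364, np.float64(24.5), 9), (368, np.float64(27.2), 10), (372, np.float64(29.9), 9), (376, np.float64(32.5), 10), (380, np.float64(35.4), 9)]
225 [(276, np.float64(-35.3), 10), (280, np.float64(-32.8), 8), (284, np.float64(-29.9), 9), (288, np.float64(-27.2), 10), (292, np.float64(-24.4), 10), (296, np.float64(-19.1), 44)
[... 5513 characters left out ...]
64(-15.3), 141), (292, np.float64(-13.7), 142), (296, np.float64(-12.2), 141), (300, np.float64(-10.7), 141), (304, np.float64(-9.2), 141), (308, np.float64(-7.7), 140), (312, np.float64(-5.9), 146), (316, np.float64(-4.4), 148), (320, np.float64(-3.0), 148), (324, np.float64(-1.5), 147), (328, np.float64(-0.1), 148), (332, np.float64(1.4), 149), (336, np.float64(2.9), 147), (340, np.float64(4.3), 148), (344, np.float64(6.2), 138), (348, np.float64(7.6), 140), (352, np.float64(9.0), 142), (356, np.float64(10.6), 142), (360, np.float64(12.0), 142), (364, np.float64(13.6), 141), (368, np.float64(15.1), 141), (372, np.float64(16.6), 142), (376, np.float64(34.3), 9), (380, np.float64(37.0), 10)]
```

View pics/w5c.png

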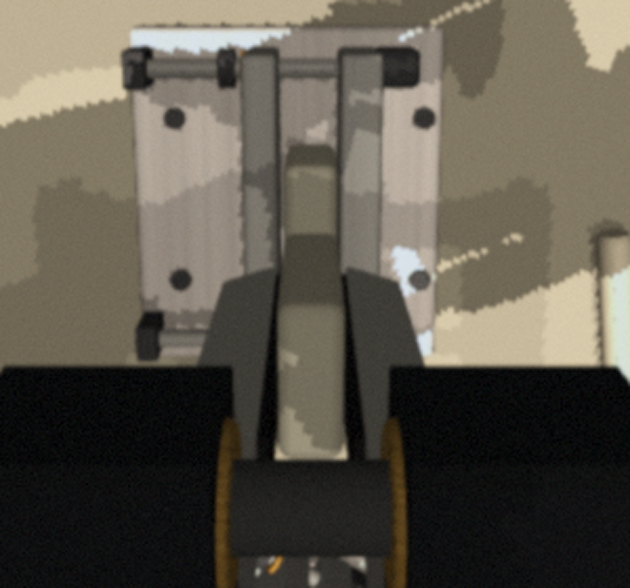

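Emit:
{"api": "send_rows", "payload": {
  "series": [
    [0,0,0,-0.0007,-0.0006,0.005,-1],
    [0,0,0,-0.0007,-0.0006,0.015,-1],
    [0,0,0,-0.0007,-0.0006,0.025,-1],
    [0,0,0,-0.0007,-0.0006,0.035,-1],
    [0,0,0,-0.0007,-0.0006,0.045,-1],
    [0,0,0,-0.0007,-0.0006,0.053,-1],
    [0,0,0,-0.0007,-0.0006,0.058,-1],
    [0,0,0,-0.0007,-0.0006,0.06,-1]
  ]
}}

```text
time_s: 7.2
ee_pos: [0.4104, 0.3775, 0.0698]
eef_rot: [-3.141, 0.0, 1.852]
force: [-0.4, -0.7, 0.0]
grip_width: 0.0122
```

Emit:
{"api": "send_rows", "payload": {
  "series": [
    [0,0,0,0,0,0.001,-1],
    [0,0,0,0,0,0.0015,-1],
    [0,0,0,0,0,0.0015,-1],
    [0,0,0,0,0,0.0015,-1]
  ]
}}

```text
time_s: 7.6
ee_pos: [0.4107, 0.3777, 0.0692]
eef_rot: [3.141, -0.0, 1.852]
force: [0.8, 0.5, -0.7]
grip_width: 0.0118
```

Run:
```python
from h import *
delta([.411,.3774,.069],106.1)
c=cam('wrist');save('w6c',cv2.resize(c['pixels'][100:430,130:530],None,fx=1.8,fy=1.8,interpolation=cv2.INTER_CUBIC))
P=cloud(c); print(np.round(P[150:300:10,328,2]*1e3))
```

```text
turn [ 0.03 -0.01  0.03] shift [-0.0003  0.0003  0.0002] pos [0.4107 0.3777 0.0692] yaw 106.13 F [ 0.8  0.5 -0.7] t 7.6 grip 0.0118
[ 1. -0.  9. 10. 22.  9. 10. 20. 41. 40. 41. 42. 56. 70. 81.]
```

View pics/w6c.png

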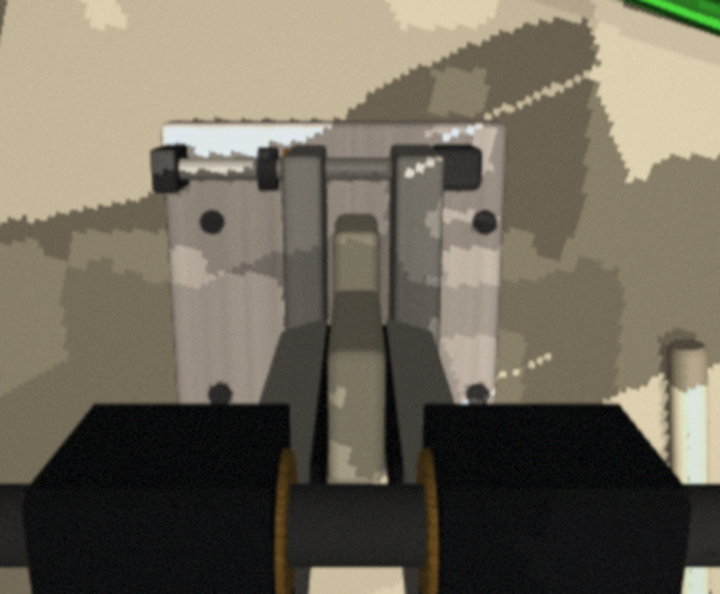

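The bar is in the gap with its top at z≈41 mm (40 mm when seated). I'll lower another millimetre and check for contact.

Emit:
{"api": "send_rows", "payload": {
  "series": [
    [0,0,0,0,0,0.0007,-1],
    [0,0,0,0,0,0.0014,-1],
    [0,0,0,0,0,0.0014,-1]
  ],
  "force": 10
}}

```text
time_s: 7.95
ee_pos: [0.4107, 0.3778, 0.0687]
eef_rot: [3.141, -0.0, 1.852]
force: [-4.3, -2.9, 11.8]
grip_width: 0.0122
```

Emit:
{"api": "send_rows", "payload": {
  "series": [
    [0,0,0,0,0,-0.001,-0.7],
    [0,0,0,0,0,-0.001,-0.5],
    [0,0,0,0,0,-0.001,0],
    [0,0,0,0,0,-0.001,0.5],
    [0,0,0,0,0,-0.001,0.5],
    [0,0,0,0,0,-0.001,0.5],
    [0,0,0,0,0,-0.001,0.5]
  ]
}}

```text
time_s: 8.65
ee_pos: [0.4106, 0.3776, 0.0685]
eef_rot: [3.142, -0.0, 1.852]
force: [-0.4, -1.3, 0.5]
grip_width: 0.059
```

Run:
```python
from h import *
delta([.4155,.3788,.035],106.1)
c=cam('wrist');save('w7c',cv2.resize(c['pixels'][100:430,130:530],None,fx=1.8,fy=1.8,interpolation=cv2.INTER_CUBIC))
o=ctrl.get_obs(); T=Ro.from_euler('xyz',o['eef_rot'])
P=cloud(c); q=T.inv().apply((P-o['ee_pos']).reshape(-1,3))*1e3; z=P[...,2].ravel()*1e3
def ex(n,m): print(n,m.sum(),'x',np.percentile(q[m,0],[1,99]).round(1),'y',np.percentile(q[m,1],[1,99]).round(1),'z',np.median(z[m]).round(1))
near=(abs(q[:,0])<70)
ex('bar',near&(abs(q[:,1])<9)&(abs(z-40)<3)); ex('tab',near&(abs(q[:,1])<9)&(z>83)&(z<90))
ex('plF',near&(q[:,1]<-9)&(q[:,1]>-25)&(abs(z-44)<2));ex('plB',near&(q[:,1]>7)&(q[:,1]<25)&(abs(z-44)<2))
```

```text
turn [ 0.   -0.    0.02] shift [-0.0002  0.0051  0.0335] pos [0.4106 0.3776 0.0685] yaw 106.12 F [-0.4 -1.3  0.5] t 8.65 grip 0.059
bar 1016 x [-23.8  44.4] y [-8.9  5.6] z 39.6
tab 2353 x [-14.   14.7] y [-6.   5.6] z 85.5
plF 3734 x [-37.   48.8] y [-18.5  -9.1] z 44.2
plB 4664 x [-37.4  48.8] y [ 9.6 21.2] z 43.7
```

View pics/w7c.png

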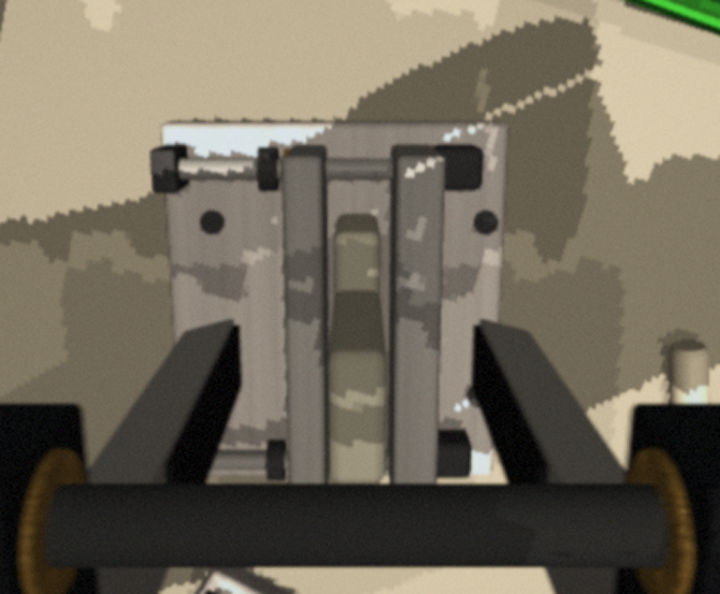

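Spacer stands upright and free on the base: tab top at 85.5 mm, centred along the plates, crop (358,330). Now lower the open jaws around both plates.

Emit:
{"api": "send_rows", "payload": {
  "series": [
    [0,0,0,0,0.0025,0,0.5],
    [0,0,0,0,0.0045,0,0.5],
    [0,0,0,0,0.0045,0.006,0.5],
    [0,0,0,0,0.0045,0.014,0.5],
    [0,0,0,0,0.0045,0.022,0.5],
    [0,0,0,0,0.0045,0.029,0.5],
    [0,0,0,0,0.0045,0.033,0.5],
    [0,0,0,0,0.0045,0.033,0.5]
  ],
  "force": 10
}}

```text
time_s: 9.5
ee_pos: [0.4146, 0.3786, 0.0348]
eef_rot: [-3.141, 0.0, 1.852]
force: [0.5, 0.9, 0.2]
grip_width: 0.0707
```

Emit:
{"api": "send_rows", "payload": {
  "series": [
    [0,0,0,0,0,0,0.2],
    [0,0,0,0,0,0,0],
    [0,0,0,0,0,0,-0.1],
    [0,0,0,0,0,0,-0.2],
    [0,0,0,0,0,0,-0.3],
    [0,0,0,0,0,0,-0.4],
    [0,0,0,0,0,0,-1],
    [0,0,0,0,0,0,-1]
  ],
  "force": 10
}}

```text
time_s: 10.3
ee_pos: [0.4151, 0.3789, 0.0357]
eef_rot: [3.141, -0.0, 1.852]
force: [3.1, 0.7, -0.8]
grip_width: 0.0338
```

Emit:
{"api": "send_rows", "payload": {
  "series": [
    [0,0,0,0,0,0,-1],
    [0,0,0,0,0,0,-1],
    [0,0,0,0,0,0,-1],
    [0,0,0,0,0,0,-1],
    [0,0,0,0,0,0,-1]
  ],
  "force": 15
}}

```text
time_s: 10.8
ee_pos: [0.4151, 0.3789, 0.0357]
eef_rot: [3.141, -0.0, 1.852]
force: [4.9, 1.1, -1.6]
grip_width: 0.0341
```

Run:
```python
from h import *
delta([.4155,.3788,.035],106.1)
c=cam('wrist');save('w8c',cv2.resize(c['pixels'][60:470,100:560],None,fx=1.7,fy=1.45,interpolation=cv2.INTER_CUBIC))
```

```text
turn [ 0.04 -0.01  0.02] shift [-0.0002  0.0003  0.0007] pos [0.4151 0.3789 0.0357] yaw 106.12 F [ 4.9  1.1 -1.6] t 10.8 grip 0.0341
```

View pics/w8c.png

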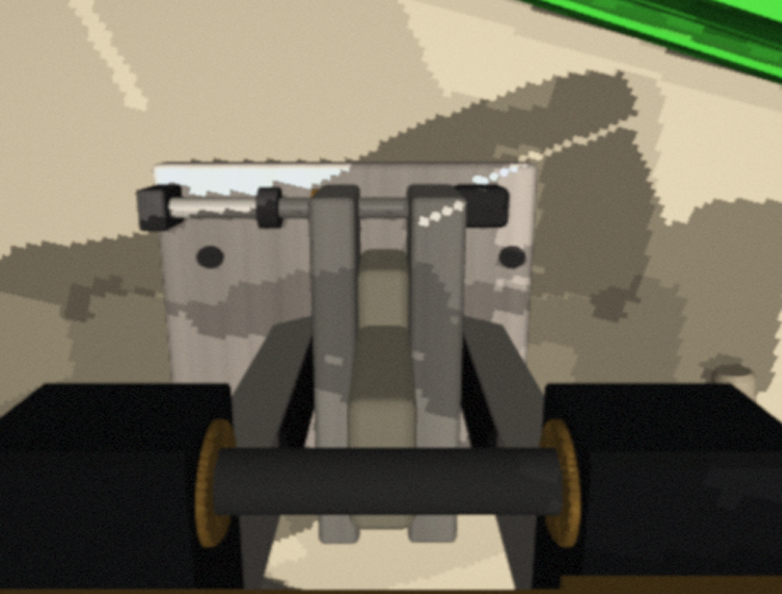

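Opening is 34 mm (12+12+10), so both plates touch the spacer. Firming up the grip.

Emit:
{"api": "send_rows", "payload": {
  "series": [
    [0,0,0,0,0,0,-1],
    [0,0,0,0,0,0,-1],
    [0,0,0,0,0,0,-1],
    [0,0,0,0,0,0,-1],
    [0,0,0,0,0,0,-1],
    [0,0,0,0,0,0,-1],
    [0,0,0,0,0,0,-1],
    [0,0,0,0,0,0,-1]
  ],
  "force": 35
}}

```text
time_s: 11.65
ee_pos: [0.4151, 0.3789, 0.0357]
eef_rot: [3.141, -0.0, 1.852]
force: [5.5, 1.7, -0.5]
grip_width: 0.0337
```

Run:
```python
from h import *
delta([.4155,.3788,.035],106.1)
c=cam('wrist')
o=ctrl.get_obs(); T=Ro.from_euler('xyz',o['eef_rot'])
P=cloud(c); q=T.inv().apply((P-o['ee_pos']).reshape(-1,3))*1e3; z=P[...,2].ravel()*1e3
print('gap profile at far end: ');r=[i for i in range(480*640) if 24<q[i,0]<26 and abs(q[i,1])<22]
r=np.array(r); 
for a,b,n in [(42,46,'plate'),(37,41.5,'bar')]:
    k=r[(z[r]>a)&(z[r]<b)]; print(n,np.sort(q[k,1]).round(1)[::3])
t=cam('top'); save('top9',cv2.resize(t['pixels'][220:330,100:260],None,fx=5,fy=5,interpolation=cv2.INTER_CUBIC)); s=cam('scene'); save('scene9',s['pixels'])
```

```text
turn [ 0.04 -0.01  0.02] shift [-0.0002  0.0003  0.0007] pos [0.4151 0.3789 0.0357] yaw 106.12 F [ 5.5  1.7 -0.5] t 11.65 grip 0.0337
gap profile at far end: 
plate [-17.  -16.9 -16.6 -16.4 -16.1 -15.8 -15.7 -15.4 -15.2 -15.  -14.9 -14.6
 -14.3 -14.1 -13.9 -13.8 -13.5 -13.4 -13.2 -13.1 -12.8 -12.7 -12.3 -12.3
 -12.  -12.  -11.6 -11.3 -11.2 -10.9 -10.9 -10.5 -10.5 -10.2 -10.1  -9.8
  -9.4  -9.4  -9.1  -9.   -8.7  -8.7  -8.3  -8.2  -7.9  -7.6  -7.6  -7.2
   4.8   5.2   5.2   5.6   5.6   5.9   6.    6.3   6.7   6.7   7.    7.1
   7.4   7.8   7.8   8.1   8.2   8.5   8.6   8.9   8.9   9.3   9.3   9.7
   9.7  10.   10.4  10.4  10.8  10.8  11.2  11.2  11.6  11.6  11.9  12.3
  12.3  12.7  13.   13.   13.4  13.5  13.8  14.2  14.2  14.5  14.6  14.9
  14.9  15.2  15.3  15.6  15.7  16.1  16.1  16.5]
bar [-7.3 -7.  -7.  -6.6 -6.6 -6.2 -5.9 -5.8 -5.4 -5.1 -5.  -4.7 -4.6 -4.3
 -3.9 -3.9 -3.5 -3.1 -3.1 -2.7 -2.4 -2.4 -2.  -2.  -1.6 -1.6 -1.2 -1.2
 -0.8 -0.4 -0.4 -0.1 -0.1  0.3  0.3  0.7  0.7  1.1  1.5  1.5  1.9  1.9
  2.3  2.6  2.6  3.   3.   3.4  3.8  3.8  4.2  4.2  4.6  4.6]
```

View pics/top9.png

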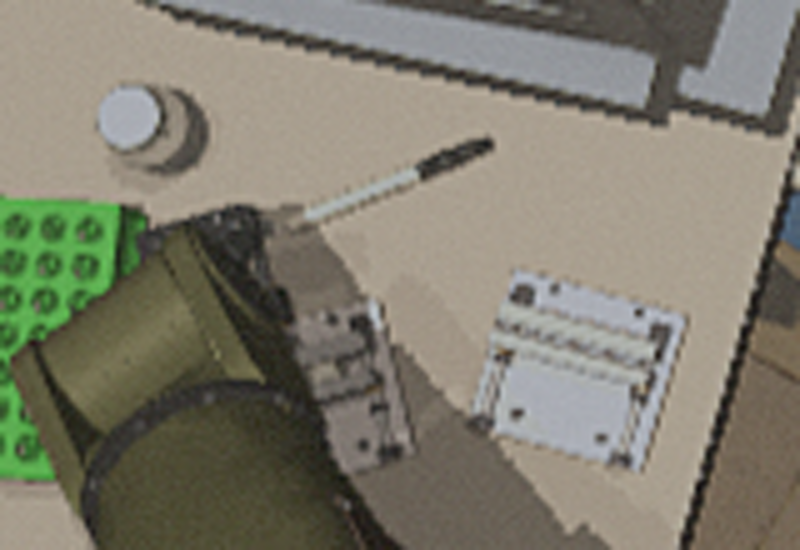

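View pics/scene9.png

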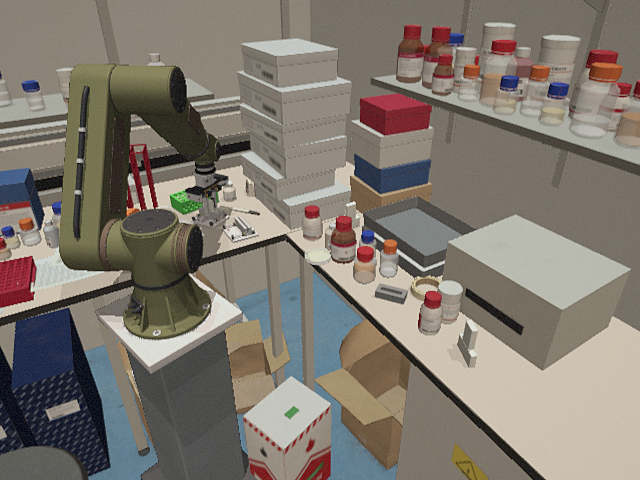

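The plates' inner faces lie at -7.2 and +4.8 mm, so the gap is now 12 mm and the bar fills it. The other stand (580,370) and the bottle (130,120) in the crop are unmoved.

```bash
python3 -c "
from station import ctrl
print(ctrl.hand_in()); o=ctrl.get_obs(); print(o['time_s'],o['grip_width'],o['force'])"
```

```text
the job is handed in; nothing more can be done
None
the job is handed in; nothing more can be done
```

The spacer is in the wide gap of the left stand (`stand_a`), squeezed between its two plates. I handed the job in with the gripper still pressing, about 12 s into the 51 s allowed.

- **Spacer:** I took the smallest one from the holder, slid it into the gap tab up, felt it touch the base and let go. It stood free on the base, with its tab top at 85.5 mm and about midway along the plates.
- **Pressing:** I lowered the open jaws around both plates and closed them, with the grip set to 35 N. The jaw opening read 33.7–34.1 mm against the expected 34 mm (12+12+10). The camera showed a 12 mm gap filled by the bar.
- **Forces:** The force on the tool stayed at about 6 N while pressing. The highest reading I saw was about 13 N, when the spacer touched the base.
- **Other items:** In the last pictures the right stand and the cream bottle looked unmoved.

One early measurement disagreed: the first wrist view put the wide gap at about 18 mm instead of 20. A closer look gave 19–20 mm. No other check failed.

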